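# Snap the lid onto the garlic dish

## Robot

A 6-joint arm with a two-finger parallel gripper is mounted at the origin on a cart in front of the work surface, level with it; the furniture and walls round the work are solid. World frame = base frame: x ahead of the robot, y to its left, z up, the work surface at z = 0. Lengths are in m, angles in rad, forces in N, time in s.
With the tool pointing down it reaches from about 0.375 to 0.9 m from the base axis. Payload 3.1 kg.
Tool frame: the origin (TCP) lies on the centre line of the jaws, within the pads' length; the fingertips stand robot.nose_length ahead of it and the grasp point (between the pads) lies 6 mm ahead of it (robot.nose_length is the distance from the TCP to the fingertips, in m); z points along the fingers, y is the line along which they close (so a half turn about z gives the same grasp; the last joint's range is limited). The gripper opens to 87 mm and grips with 3 to 60 N. Pads are 19 mm wide; open, the fingers measure 117 mm over their backs; the gripper's body (75 mm by 190 mm) begins 51 mm behind the grasp point.
Start: joints at [-1.331, 0.527, 1.433, -0, 1.181, -0.178], TCP at [0.254, -0.571, 0.248] pointing down, gripper open.
Joint ranges: [-3.08, 3.08], [-0.75, 2.2], [0.22, 2.44], [-1.43, 4.57], [0, 2.65], [-2.85, 2.85]. Speed limits (rad/s): [2.79, 2.79, 3.14, 3.14, 3.14, 3.14].

## Interface

Orientations are given as a unit quaternion [x, y, z, w].
In Python, from rig import robot gives the robot as it stands.
- The arm moves only by the shell command python3 -m crank 'ROWS' [FORCE]. ROWS is JSON, one flat list of numbers, 7 for each row, row after row: the shift along the tool's x, y, z in mm, then the turn, a rotation vector about the tool's x, y, z in degrees, then the closure in counts, from 0 (fully open) to 255 (shut). In form: [x, y, z, ax, ay, az, fingers, x, y, z, ax, ay, az, fingers, ...]. A call has exactly 5 rows; each row is the pose to reach, as a shift and turn from the pose commanded when the call began, along the tool's axes at that moment; what a row does not reach only later rows make up. A row lasts 1/12 s, in which the tool goes at most 41.7 mm and 7.16 degrees, less where a joint would pass 70% of its speed; a pose out of reach is approached as far as the arm can. A call with a gripper value outside its range is refused whole. The fingers move at their own pace and stop on an object; FORCE is the grip in N (left out, the last holds). Time passes only in rows, so rows that repeat a pose let the fingers close, or fill a call up. It gives the time, the measured TCP pose, the force, the opening and the grip force at its end, in the units of the state.
- robot.get_obs(): the state, without advancing time (a new reading comes with each control period).
- robot.camera(name): name is "side" or "top"; returns a dict with "pixels" (420x560x3 uint8, red, green, blue), "intrinsics" (3x3 intrinsics, pixels), "k1" (the pictures are not rectified: a ray, as slopes to the right and down, at radius r is drawn at 1 + k1 r^2 times it, then the intrinsics apply), "extrinsics" (4x4, takes a point from camera to world coordinates). Camera axes: x right, y down, z forward; pixel columns grow to the right and rows downward; lengths in m; the calibration is good to about 2 mm. A picture is of the moment at which its call begins. There is no depth.
- robot.hand_in(): hands the job in; it is judged then, once.
The state is a dict: "time": time; "q": joint angles; "joint_velocities": joint speeds; "joint_torque": joint torques, N m; "position": TCP position; "tool_rot": TCP orientation; "ft_force": force on the tool from outside, world axes, zero at the start; "moment": the same for the moment, N m; "grip_width": finger opening in m; "grip_force": force on a finger pad.
Only numpy, scipy, OpenCV 4.12 (cv2) and the standard library are available. Lean on these libraries where they do the work, as an engineer would, in place of code of your own. Each camera call takes 0.05 s, during which the arm holds its last target. There are 200 camera calls.

## Task

Put the garlic away for storage: take the lid off the sloping draining rest, set it squarely on the oblong dish that holds the garlic, and press it down until both end catches have snapped and it is fully home. Leave the dish where it stands and do not disturb the small dish or the beaker.

Things in the scene. Friction and masses are not known exactly. Their poses are not given: they have to be found in the camera images.
- lid_grip (a point): Centre of the solid bar grip on top of the grey plastic lid: 18 mm across (x), 64 mm long (y), rising 26 mm above the plate; this point is 13 mm above the plate's top, 34 mm above the skirt's lower edge. z is the lid's upward normal. At the start the lid lies top up on the rest: z leans 38 degrees from vertical toward the robot's side, y is level, x points up the slope.
- lid_underside (a point): Same lid, same axes: centre of its open underside, level with the skirt's lower edge. Oblong, 104 x 150 mm (x, y), 21 mm high (4 mm plate, skirt of 3 mm walls); hollow below, cavity 98 x 144 mm, 17 mm deep, with a small bead inside each short end; finger tabs add 5 mm at each short end. About 0.11 kg.
- dish_rim (a point): Centre of the mouth, at rim height, of the oblong white ceramic dish that holds the garlic: 92 x 138 mm outside (x, y), 68 mm high, 5 mm walls, rounded rim, about 0.85 kg, standing loose on the worktop; z is up. The lid's skirt goes round the outside of the rim with 3 mm of play on each side, the lid's y axis along the dish's y axis, either way round.
- dish_catches (a point): Midway between the dish's two catches, 9.4 mm under the rim: a sprung steel ridge 36 mm long stands 3 to 4 mm out of each short end wall. Laid on, the lid rests on them, its grip's centre about 26 mm above the rim; pressed in the middle of its grip with about 8 to 18 N it snaps past them until its plate meets the rim, its grip's centre 17 mm above the rim.
- drain_rest: Fixed steel wire rest 90 mm wide that slopes up away from the robot at 38 degrees, with upturned ends 13 mm high at its lower edge; origin on the worktop under the middle of the lid lying on it, where the top of its bars is 57 mm high; x points to its high side.
- garlic: A bulb of garlic 53 mm wide and high, lying loose in the oblong dish, wholly below the rim; origin under its middle. Stays there.
- small_dish: A smaller open square white dish, 104 x 104 mm and 46 mm high, without catches; origin under its middle. The lid does not fit it; leave it.
- beaker: White beaker 85 mm wide, 96 mm high, origin under its middle; leave it.
Things that resemble listed ones, but are neither listed nor needed, are in the scene too. There is more than one size of the garlic; the job needs the smallest.

How it is judged:
By the outcome, as a careful person would: the job done as asked, in the order asked, and still so for the second after the job is handed in, with the robot touching nothing.
It also fails if it takes over 42 s, if anything falls off the work surface, if the arm or the gripper's body presses on something with over 40 N, if the wrist force passes 120 N, or if a joint passes its speed limit or range.

## Working session

There is one attempt and no reset: what is moved stays moved. The work goes in short steps, Python scripts to look and compute and a shell command to move; the robot and the scene stay as the last step left them, time stands still between calls to the robot, and variables do not carry over. Pictures are saved under pics/ and viewed, at most 10 in all, crops included, and the job is handed in when it is done.

```bash
ls; mkdir -p pics
cat > h.py <<'E'
import numpy as np, cv2, json
from rig import robot
from scipy.spatial.transform import Rotation as R
def snap(n,tag):
    c=robot.camera(n); np.savez(f'pics/{tag}.npz',**{k:np.array(c[k]) for k in c}); cv2.imwrite(f'pics/{tag}.png',c['pixels'][:,:,::-1]); return c
def load(tag): return dict(np.load(f'pics/{tag}.npz'))
def ray(c,u,v):
    K=c['intrinsics'];k1=float(c['k1']);d=np.array([(u-K[0,2])/K[0,0],(v-K[1,2])/K[1,1]]);s=d.copy()
    for _ in range(30): s=d/(1+k1*(s@s))
    E=c['extrinsics']; return E[:3,3],E[:3,:3]@np.array([*s,1])
def onz(c,u,v,z):
    o,d=ray(c,u,v); return o+d*(z-o[2])/d[2]
def tri(c1,p1,c2,p2):
    A=np.zeros((3,3));b=np.zeros(3);L=[]
    for c,p in((c1,p1),(c2,p2)):
        o,d=ray(c,*p);d=d/np.linalg.norm(d);M=np.eye(3)-np.outer(d,d);A+=M;b+=M@o;L.append((o,M))
    x=np.linalg.solve(A,b);return x,[np.linalg.norm(M@(x-o)) for o,M in L]
def proj(c,P):
    E=np.linalg.inv(c['extrinsics']);p=E[:3,:3]@np.array(P)+E[:3,3];s=p[:2]/p[2];s=s*(1+float(c['k1'])*(s@s));K=c['intrinsics'];return K[0,0]*s[0]+K[0,2],K[1,1]*s[1]+K[1,2]
E
python3 - <<'E'
from h import *
a=snap('top','t0');b=snap('side','s0')
for c in(a,b):print(c['intrinsics'],c['k1'],np.round(c['extrinsics'],3))
print(robot.get_obs(),robot.nose_length)
E
```

```text
pics
[[413.5914121    0.         278.47367933]
 [  0.         413.5914121  214.31050725]
 [  0.           0.           1.        ]] 0.013323682391909024 [[ 0.006 -0.992  0.128  0.44 ]
 [-1.    -0.008 -0.018 -0.264]
 [ 0.019 -0.128 -0.992  0.919]
 [ 0.     0.     0.     1.   ]]
[[450.92822578   0.         278.0790558 ]
 [  0.         450.92822578 212.38208353]
 [  0.           0.           1.        ]] -0.11455214869782 [[ 0.961 -0.143  0.236  0.306]
 [-0.276 -0.457  0.846 -1.011]
 [-0.013 -0.878 -0.478  0.514]
 [ 0.     0.     0.     1.   ]]
{'time': 0.1, 'q': array([-1.33050718e+00,  5.28369148e-01,  1.43374984e+00,  2.46654171e-05,
        1.18140668e+00, -1.78502975e-01]), 'joint_velocities': array([ 0.00104366, -0.00139016, -0.00215506,  0.0008972 , -0.000231  ,
       -0.00075036]), 'joint_torque': array([-6.44320717e-04, -4.40986276e+01, -1.77151108e+01,  6.34589698e-02,
        5.33910154e-02, -4.65954827e-05]), 'position': array([ 0.25404706, -0.57038279,  0.24667967]), 'tool_rot': array([ 9.78157152e-01,  2.07864506e-01, -1.84539908e-05, -9.66394079e-04]), 'ft_force': array([ 0.13189917, -0.2880064 , -0.7485794 ]), 'moment': array([-0.00256772,  0.0016808 , -0.02078024]), 'grip_force': 0.0, 'grip_width': 0.08714118141717038} 0.025
```

View pics/t0.png

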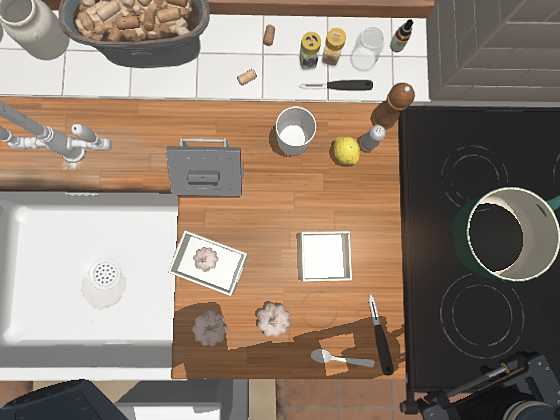

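View pics/s0.png

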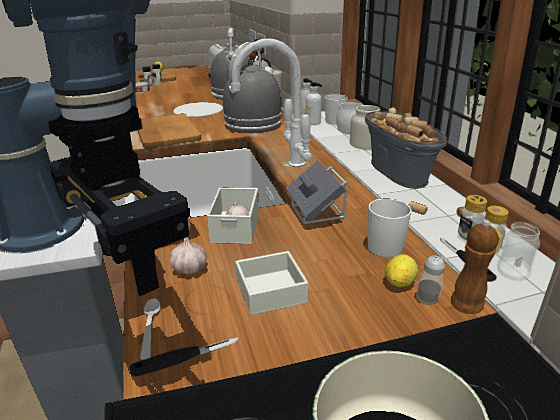

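The top view shows the grey lid on the rest at (205,170), the oblong dish holding a bulb at (208,263), the small square dish at (326,256), the beaker at (295,130), and loose bulbs at (272,318) and (209,327).

Things that could be confused:
- **Dish:** oblong at (208,263) or square at (326,256). I choose the oblong one with garlic.
- **Lid:** only one, at (205,170).
- **Garlic:** the smallest bulb is the one already in the oblong dish, at (206,259).

Next is a close crop to check this.

Run:
```python
import cv2,numpy as np
a=cv2.imread('pics/t0.png')[130:300,160:255];b=cv2.imread('pics/s0.png')[155:250,200:355]
A=cv2.resize(a,None,fx=3.5,fy=3.5,interpolation=cv2.INTER_CUBIC);B=cv2.resize(b,None,fx=3,fy=3,interpolation=cv2.INTER_CUBIC)
o=np.zeros((600,800,3),np.uint8);o[:595,:332]=A[:595,:332];o[:285,335:800]=B[:285,:465];cv2.imwrite('pics/c0.png',o)
```

```text
(no output)
```

View pics/c0.png

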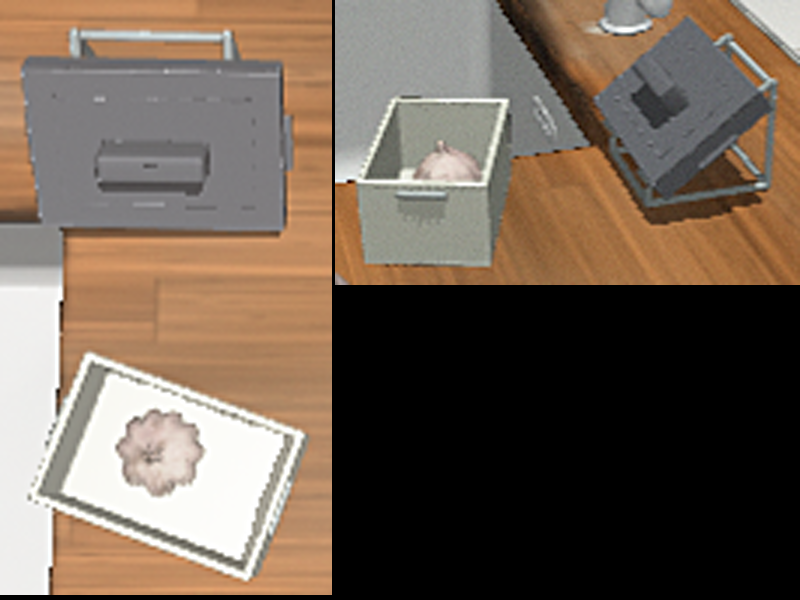

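```bash
cat > m.py <<'E'
from h import *
t=load('t0');s=load('s0')
T=lambda x,y:((x+.5)/3.5-.5+160,(y+.5)/3.5-.5+130)
S=lambda x,y:((x-335+.5)/3-.5+200,(y+.5)/3-.5+155)
rt=[(90,354),(305,435),(247,578),(32,496)];rs=[(393,99),(0,0),(0,0),(0,0)]
P=np.array([onz(t,*T(*p),.068) for p in rt])
print(P.round(4),P.mean(0),[np.linalg.norm(P[i]-P[i-1]).round(4) for i in range(4)])
rs=[(510,99),(488,184),(359,182),(392,99)]
Q=np.array([onz(s,*S(*p),.068) for p in rs]);print(Q.round(4),Q.mean(0),[np.linalg.norm(Q[i]-Q[i-1]).round(4) for i in range(4)])
lt=[(24,62),(283,64),(281,232),(42,226)];ls=[(690,18),(772,98),(660,192),(598,97)]
for a,b in zip(lt,ls): print(tri(t,T(*a),s,S(*b)))
for a,b in (((154,155),(655,88)),): print('grip',tri(t,T(*a),s,S(*b)))
E
python3 m.py
```

```text
[[ 0.5136 -0.0881  0.068 ]
 [ 0.4671 -0.2149  0.068 ]
 [ 0.3848 -0.1828  0.068 ]
 [ 0.4309 -0.0576  0.068 ]] [ 0.4491119  -0.13586607  0.068     ] [np.float64(0.0882), np.float64(0.1351), np.float64(0.0884), np.float64(0.1334)]
[[ 0.5149 -0.0947  0.068 ]
 [ 0.4685 -0.221   0.068 ]
 [ 0.3844 -0.1918  0.068 ]
 [ 0.4279 -0.0669  0.068 ]] [ 0.44894367 -0.14359191  0.068     ] [np.float64(0.0913), np.float64(0.1346), np.float64(0.089), np.float64(0.1323)]
(array([ 0.67936283, -0.04993213,  0.0975956 ]), [np.float64(0.0015044473430740057), np.float64(0.001504447343073878)])
(array([ 0.68407552, -0.20025435,  0.09233129]), [np.float64(0.0009886633460294365), np.float64(0.0009886633460294075)])
(array([ 0.59808129, -0.19639605,  0.02622573]), [np.float64(0.003559469171471754), np.float64(0.003559469171471388)])
(array([ 0.59694594, -0.05018448,  0.03755276]), [np.float64(0.002019820103767774), np.float64(0.00201982010376769)])
grip (array([ 0.62745172, -0.12217706,  0.07456105]), [np.float64(0.0044064065098943835), np.float64(0.004406406509894578)])
```

The crop confirms the choice: an oblong dish with a steel catch on its end and a small bulb inside, and the lid with its bar grip on the wire rest. The top face of the grip is centred near crop (153,177). Now the lid pose from the top view, using the known heights.

```bash
cat > m2.py <<'E'
from h import *
from m import T,S,t,s
c,sn=np.cos(np.radians(38)),np.sin(np.radians(38))
# plate top corners
U=.057+.021*c+.052*sn;L=.057+.021*c-.052*sn
P=np.array([onz(t,*T(*p),z) for p,z in (((27,74),U),((282,76),U),((283,231),L),((41,227),L))])
print(P.round(4)); m=P.mean(0);print('plate centre',m,'grip centre',m+.013*np.array([-sn,0,c]))
print('len',np.linalg.norm(P[0]-P[1]),np.linalg.norm(P[2]-P[3]),'slope',np.linalg.norm((P[0]+P[1]-P[2]-P[3])/2))
g=onz(t,*T(153,177),.057+.047*c);print('griptop',g,'->grip centre',g-.013*np.array([-sn,0,c]))
for p in P: print(proj(s,p))
E
python3 m2.py | tail -9; python3 -c "
from m import S
print([S(*p) for p in [(690,18),(772,98),(660,175),(598,97)]])"|tail -1
python3 - <<'E'
from h import *
# subpixel dish quad from top by threshold, and small dish
a=load('t0')['pixels']
hsv=cv2.cvtColor(a,cv2.COLOR_RGB2HSV)
m=((hsv[...,1]<60)).astype(np.uint8)
for (x0,y0,x1,y1,z) in ((181,225,255,302,.068),(290,222,362,290,.046)):
    k=np.zeros_like(m);k[y0:y1,x0:x1]=m[y0:y1,x0:x1]
    C=max(cv2.findContours(k,0,2)[0],key=cv2.contourArea);r=cv2.minAreaRect(C);print(r)
    B=np.array([onz(load('t0'),*p,z) for p in cv2.boxPoints(r)]);print(B.round(4),B.mean(0))
E
```

```text
[ 0.5926 -0.1979  0.0415]
 [ 0.5936 -0.0501  0.0415]]
plate centre [ 0.63243163 -0.12572942  0.07354823] grip centre [ 0.62442803 -0.12572942  0.08379237]
len 0.14622051877634812 0.1477633375266667 slope 0.10148536389754086
griptop [ 0.61438836 -0.12620517  0.09403651] ->grip centre [ 0.62239196 -0.12620517  0.08379237]
(np.float64(316.2774545715796), np.float64(158.50874964110113))
(np.float64(340.14358291683664), np.float64(182.64397221652376))
(np.float64(304.35263234415885), np.float64(213.4733724355945))
(np.float64(285.21575777117283), np.float64(185.8069002259938))
[(318.0, 160.66666666666666), (345.33333333333337, 187.33333333333334), (308.0, 213.0), (287.3333333333333, 187.0)]
((208.28273010253906, 263.0727844238281), (68.80291748046875, 45.65367126464844), 20.772253036499023)
[[ 0.4292 -0.0562  0.068 ]
 [ 0.5162 -0.0857  0.068 ]
 [ 0.4671 -0.2185  0.068 ]
 [ 0.3811 -0.1872  0.068 ]] [ 0.44842493 -0.13688604  0.068     ]
((325.3097229003906, 255.81837463378906), (49.40524673461914, 50.707218170166016), 88.66777801513672)
[[ 0.5154 -0.3242  0.046 ]
 [ 0.5188 -0.432   0.046 ]
 [ 0.4152 -0.4327  0.046 ]
 [ 0.4121 -0.3266  0.046 ]] [ 0.46537832 -0.3788912   0.046     ]
```

```bash
cat > plan.py <<'E'
from h import *
def go(P,Rt):
    o=robot.get_obs();p=o['position'];R0=R.from_quat(o['tool_rot'])
    d=R0.inv().apply(np.array(P)-p)*1000;w=np.degrees((R0.inv()*Rt).as_rotvec())
    print('shift',d.round(1),'turn',w.round(2),'dist',np.linalg.norm(d).round(1),np.linalg.norm(w).round(1),'| at',p.round(4),'F',o['ft_force'].round(1),'w',round(o['grip_width'],4),'gf',round(o['grip_force'],1),'t',round(o['time'],2))
def lidR(yaw,tilt): # lid frame -> tool: x=lid y, y=lid x, z=-lid z
    L=R.from_euler('z',yaw,degrees=True)*R.from_euler('y',-tilt,degrees=True)
    return L,L*R.from_matrix(np.array([[0,1,0],[1,0,0],[0,0,-1.]]).T)
G=np.array([.6235,-.126,.0838])
E
cat > a.py <<'E'
import sys
from plan import *
h=float(sys.argv[1]);yaw=float(sys.argv[2]) if len(sys.argv)>2 else .3
L,Rt=lidR(yaw,38);go(G+L.apply([0,0,h/1000]),Rt)
E
python3 a.py 100
```

```text
shift [ 461.8 -280.3   84.8] turn [-33.69  21.87 -63.78] dist 546.9 75.4 | at [ 0.254  -0.5704  0.2467] F [ 0.1 -0.3 -0.7] w 0.0871 gf 0.0 t 0.1
```

```bash
python3 -m crank '[33,-20,0,-2.4,1.6,-4.6,0, 66,-40,0,-4.8,3.1,-9.1,0, 99,-60,0,-7.2,4.7,-13.7,0, 132,-80,0,-9.6,6.2,-18.2,0, 165,-100,0,-12,7.8,-22.8,0]' 20; python3 a.py 100
```

```text
time: 0.52
position: [0.3648, -0.4105, 0.2473]
tool_rot: [0.91, 0.396, 0.088, 0.088]
ft_force: [0.9, 1.3, 0.2]
grip_width: 0.0869
grip_force: 0.0
shift [333.8 -70.9 101.9] turn [-21.55  14.04 -40.77] dist 356.1 48.2 | at [ 0.3648 -0.4105  0.2473] F [0.9 1.3 0.2] w 0.0869 gf 0.0 t 0.52
```

```bash
python3 -m crank '[35,-8,8,-2.2,1.4,-4.2,0, 70,-16,16,-4.4,2.9,-8.4,0, 105,-23,24,-6.6,4.3,-12.6,0, 140,-30,32,-8.8,5.8,-16.8,0, 175,-37,40,-11,7.2,-21,0]'; python3 a.py 100
```

```text
time: 0.93
position: [0.4654, -0.261, 0.2159]
tool_rot: [0.802, 0.55, 0.164, 0.164]
ft_force: [1.5, 1.3, -0.1]
grip_width: 0.0871
grip_force: 0.0
shift [154.6  10.2  79.3] turn [-10.57   6.86 -19.76] dist 174.1 23.4 | at [ 0.4654 -0.261   0.2159] F [ 1.5  1.3 -0.1] w 0.0871 gf 0.0 t 0.93
```

```bash
python3 -m crank '[28,2,15,-2,1.2,-3.6,0, 56,4,30,-4,2.4,-7.2,0, 84,5,45,-6,3.8,-11,0, 112,6,58,-8,5.2,-15,0, 125,6,62,-9,5.8,-17,0]'; python3 -m crank '[0,0,0,0,0,0,0,0,0,0,0,0,0,0,0,0,0,0,0,0,0,0,0,0,0,0,0,0,0,0,0,0,0,0,0]' >/dev/null; python3 a.py 60
```

```text
time: 1.35
position: [0.5368, -0.1597, 0.1759]
tool_rot: [0.698, 0.647, 0.218, 0.216]
ft_force: [0.5, 0.4, -0.8]
grip_width: 0.0869
grip_force: 0.0
shift [38.1 10.9 66. ] turn [-2.19  1.46 -4.34] dist 77.0 5.1 | at [ 0.5364 -0.162   0.1773] F [-0.2  0.4 -0.3] w 0.087 gf 0.0 t 1.77
```

```bash
python3 -m crank '[14,4,5,-1,0.7,-2,0, 28,8,15,-2,1.4,-4,0, 38,11,30,-2.2,1.5,-4.3,0, 38,11,45,-2.2,1.5,-4.3,0, 38,11,46,-2.2,1.5,-4.3,0]'; python3 -m crank '[0,0,0,0,0,0,0,0,0,0,0,0,0,0,0,0,0,0,0,0,0,0,0,0,0,0,0,0,0,0,0,0,0,0,0]' >/dev/null; python3 a.py 14
python3 - <<'E'
from h import *
a=snap('top','t1')['pixels'][110:230,140:300];b=snap('side','s1')['pixels'][110:250,220:400]
o=np.zeros((600,800,3),np.uint8);A=cv2.resize(a,(400,300),interpolation=cv2.INTER_CUBIC);B=cv2.resize(b,(400,311),interpolation=cv2.INTER_CUBIC)
o[:300,:400]=A;o[:311,400:]=B;cv2.imwrite('pics/c1.png',o[:320,:,::-1])
E
```

```text
time: 2.18
position: [0.5755, -0.1251, 0.1458]
tool_rot: [0.667, 0.671, 0.231, 0.228]
ft_force: [-0.1, 0.2, -0.1]
grip_width: 0.0874
grip_force: 0.0
shift [-1.4 -0.5 66.2] turn [ 0.   -0.1  -0.02] dist 66.2 0.1 | at [ 0.5745 -0.125   0.1473] F [ 0.3  0.1 -0.1] w 0.0871 gf 0.0 t 2.6
```

View pics/c1.png

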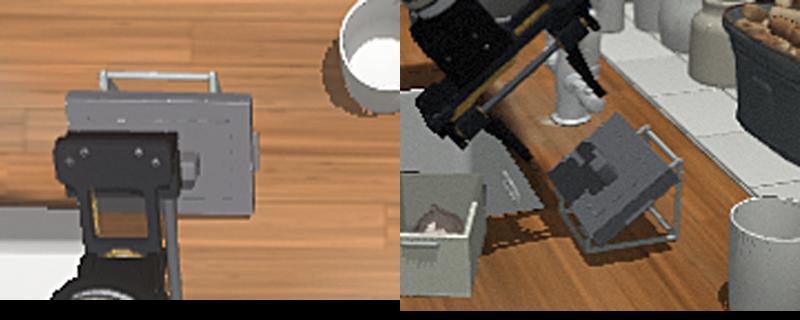

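The side crop shows the open fingers along the plate's normal. The lower tip is near (530,160) and the upper near (605,95), with the grip ahead of them at about (600,165). I'll compare the projected tips with the observed ones.

Run:
```python
from plan import *
s=load('s1');o=robot.get_obs();Rt=R.from_quat(o['tool_rot']);p=o['position']
k=400/180
f=lambda P:tuple(np.round([(q+.5-off)*k+a for q,off,a in zip(proj(s,P),(220,110),(400,0))],1))
for y in(-.0585,-.0435,.0435,.0585):
  for x in (-.0095,.0095): print(y,x,f(p+Rt.apply([x,y,.025])))
L,_=lidR(.3,38)
for y in (-.032,.032):
  for x in(-.009,.009): print('griptop',x,y,f(G+L.apply([x,y,.013])))
a=cv2.resize(s['pixels'][110:250,220:400],(400,311),interpolation=cv2.INTER_CUBIC)[50:210,100:250]
cv2.imwrite('pics/c2.png',cv2.resize(a,(750,800),interpolation=cv2.INTER_CUBIC)[:600,:,::-1])
```

```text
-0.0585 -0.0095 (np.float64(522.5), np.float64(165.0))
-0.0585 0.0095 (np.float64(517.4), np.float64(157.5))
-0.0435 -0.0095 (np.float64(533.8), np.float64(155.1))
-0.0435 0.0095 (np.float64(528.4), np.float64(147.7))
0.0435 -0.0095 (np.float64(599.6), np.float64(97.0))
0.0435 0.0095 (np.float64(593.2), np.float64(90.5))
0.0585 -0.0095 (np.float64(611.0), np.float64(86.9))
0.0585 0.0095 (np.float64(604.4), np.float64(80.6))
griptop -0.009 -0.032 (np.float64(591.5), np.float64(169.0))
griptop 0.009 -0.032 (np.float64(605.1), np.float64(157.1))
griptop -0.009 0.032 (np.float64(571.2), np.float64(144.3))
griptop 0.009 0.032 (np.float64(584.1), np.float64(132.9))
```

View pics/c2.png

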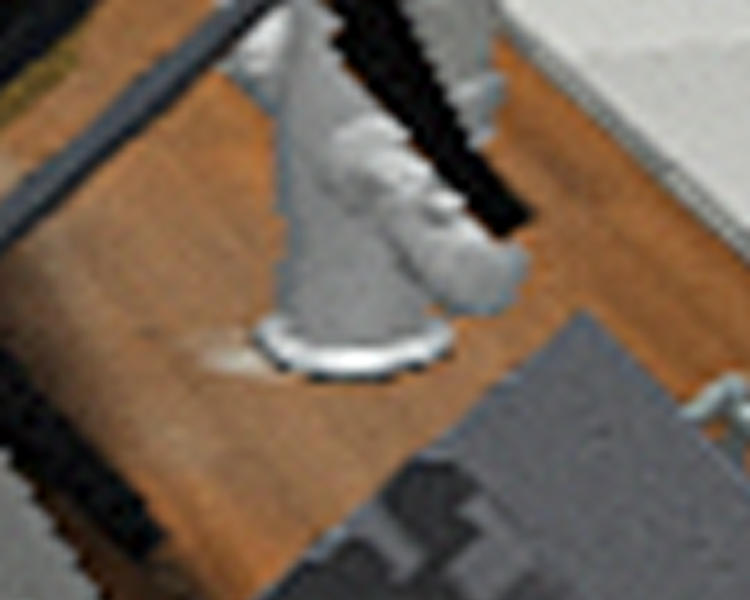

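The side view agrees with the finger positions: tips predicted at (534,155) and (600,97), seen at (533,157) and (600,97). Next I'll zoom on the grip in both views.

Run:
```python
from plan import *
s=load('s0');t=load('t0');L,_=lidR(.3,38)
cs=cv2.resize(s['pixels'][155:230,280:355],(600,600),interpolation=cv2.INTER_NEAREST)
ct=cv2.resize(t['pixels'][160:195,183:223],(200,175),interpolation=cv2.INTER_NEAREST)
for y in (-.032,.032):
  for x in(-.009,.009):
    P=G+L.apply([x,y,.013]);u=proj(s,P);cv2.circle(cs,(int((u[0]+.5-280)*8),int((u[1]+.5-155)*8)),4,(255,0,0),-1)
    u=proj(t,P);cv2.circle(ct,(int((u[0]+.5-183)*5),int((u[1]+.5-160)*5)),2,(255,0,0),-1)
for y in (-.075,.075):
  for x in(-.052,.052):
    P=G+L.apply([x,y,-.013]);u=proj(s,P);cv2.circle(cs,(int((u[0]+.5-280)*8),int((u[1]+.5-155)*8)),4,(0,255,0),-1)
o=np.zeros((600,800,3),np.uint8);o[:,:600]=cs;o[:175,600:]=ct;cv2.imwrite('pics/c3.png',o[:,:,::-1])
```

```text
(no output)
```

View pics/c3.png

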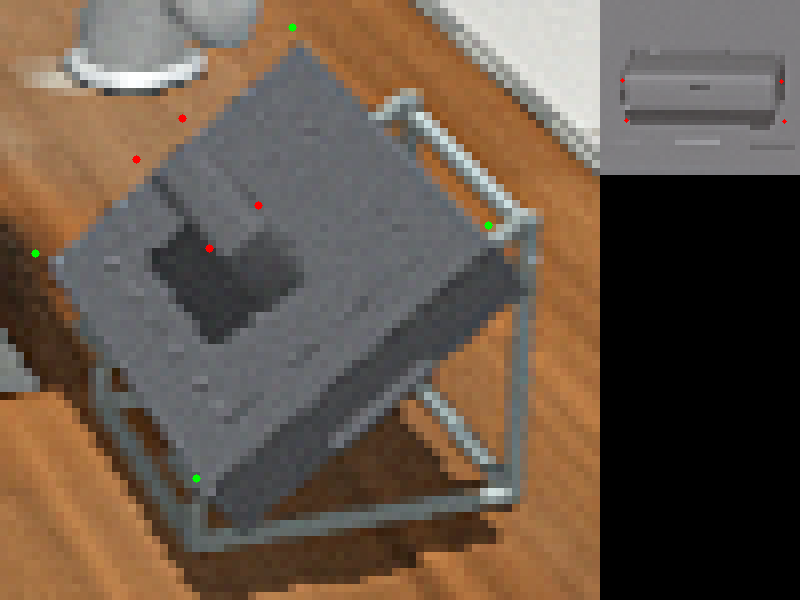

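The side view puts the lid slightly up-slope of and lower than my estimate, by a few mm. I'll blend the estimates and approach with the tips stopping about 4 mm short of the plate.

```bash
sed -i 's/^G=.*/G=np.array([.627,-.127,.0825])/' plan.py; python3 a.py 16
```

```text
shift [-2.6  1.5 67.2] turn [-0.01 -0.12 -0.02] dist 67.3 0.1 | at [ 0.5746 -0.1248  0.1472] F [0.  0.3 1.5] w 0.0869 gf 0.0 t 2.7
```

```bash
python3 -m crank '[-1,1,14,0,0,0,0,-2.6,1.5,28,0,0,0,0,-2.6,1.5,42,0,0,0,0,-2.6,1.5,55,0,0,0,0,-2.6,1.5,57,0,0,0,0]';  python3 -m crank '[0,0,2,0,0,0,0,0,0,4,0,0,0,0,0,0,6,0,0,0,0,0,0,8,0,0,0,0,0,0,10,0,0,0,0]'; python3 a.py 16
```

```text
time: 3.12
position: [0.6117, -0.127, 0.1015]
tool_rot: [0.667, 0.671, 0.231, 0.228]
ft_force: [0.1, -0.1, 0.3]
grip_width: 0.0868
grip_force: 0.0
time: 3.53
position: [0.6171, -0.1269, 0.0952]
tool_rot: [0.667, 0.671, 0.232, 0.229]
ft_force: [-0.0, 0.5, 0.1]
grip_width: 0.0868
grip_force: 0.0
shift [-0.2 -0.   0.1] turn [-0.01 -0.13 -0.  ] dist 0.2 0.1 | at [ 0.6171 -0.1269  0.0952] F [-0.   0.5  0.1] w 0.0868 gf 0.0 t 3.53
```

```bash
python3 -m crank '[0,0,1,0,0,0,100,0,0,2,0,0,0,140,0,0,2,0,0,0,170,0,0,2,0,0,0,200,0,0,2,0,0,0,255]' 10;  python3 -m crank '[0,0,0,0,0,0,255,0,0,0,0,0,0,255,0,0,0,0,0,0,255,0,0,0,0,0,0,255,0,0,0,0,0,0,255]' 10
python3 - <<'E'
from h import *
a=snap('top','t2')['pixels'][110:230,140:300];b=snap('side','s2')['pixels'][150:250,270:400]
o=np.zeros((310,800,3),np.uint8);o[:300,:400]=cv2.resize(a,(400,300));o[:308,400:]=cv2.resize(b,(400,308))
cv2.imwrite('pics/c4.png',o[:,:,::-1])
E
```

```text
time: 3.95
position: [0.6183, -0.1267, 0.0933]
tool_rot: [0.667, 0.671, 0.231, 0.229]
ft_force: [-0.1, -0.1, -0.1]
grip_width: 0.0613
grip_force: 0.0
time: 4.37
position: [0.6183, -0.1267, 0.0933]
tool_rot: [0.667, 0.671, 0.231, 0.229]
ft_force: [0.9, -0.8, -0.1]
grip_width: 0.0287
grip_force: 0.0
```

View pics/c4.png

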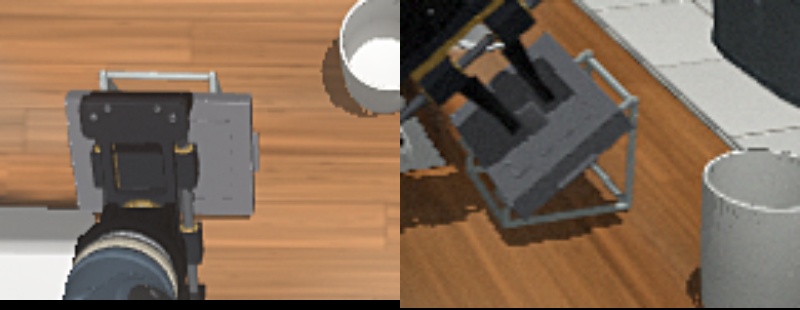

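The side view at (515,120) and (550,95) shows the two fingers straddling the grip with the tips at the plate. I'll finish closing.

```bash
python3 -m crank '[0,0,0,0,0,0,255,0,0,0,0,0,0,255,0,0,0,0,0,0,255,0,0,0,0,0,0,255,0,0,0,0,0,0,255]' 15; python3 -m crank '[0,0,0,0,0,0,255,0,0,0,0,0,0,255,0,0,0,0,0,0,255,0,0,0,0,0,0,255,0,0,0,0,0,0,255]' 35
```

```text
time: 4.88
position: [0.6181, -0.1268, 0.0931]
tool_rot: [0.667, 0.671, 0.231, 0.228]
ft_force: [-1.0, 0.6, 0.4]
grip_width: 0.0181
grip_force: 15.0
time: 5.3
position: [0.6182, -0.1268, 0.0931]
tool_rot: [0.667, 0.671, 0.231, 0.228]
ft_force: [-1.1, -0.9, -0.9]
grip_width: 0.0179
grip_force: 35.0
```

```bash
python3 -m crank '[0,0,-8,0,0,0,255,0,0,-20,0,0,0,255,0,0,-40,0,0,0,255,0,0,-60,0,0,0,255,0,0,-80,0,0,0,255]'
cat > b.py <<'E'
import sys
from plan import *
x,y,z,yaw,tilt=map(float,sys.argv[1:6]);L,Rt=lidR(yaw,tilt);go([x,y,z],Rt)
E
python3 b.py .4485 -.1374 .20 -20.5 0
```

```text
time: 5.72
position: [0.5684, -0.1269, 0.1571]
tool_rot: [0.667, 0.671, 0.232, 0.228]
ft_force: [0.6, -0.3, -1.3]
grip_width: 0.0178
grip_force: 35.0
shift [  -9.5  -68.2 -107.7] turn [37.51 -7.06 20.09] dist 127.8 43.1 | at [ 0.5684 -0.1269  0.1571] F [ 0.6 -0.3 -1.3] w 0.0178 gf 35.0 t 5.72
```

```bash
python3 -m crank '[-1,-8,-15,4.7,-0.9,2.5,255,-2,-18,-30,9.4,-1.8,5,255,-4,-28,-45,14,-2.6,7.5,255,-6,-38,-60,19,-3.5,10,255,-7,-48,-75,23.5,-4.4,12.5,255]'; python3 -m crank '[0,0,0,0,0,0,255,0,0,0,0,0,0,255,0,0,0,0,0,0,255,0,0,0,0,0,0,255,0,0,0,0,0,0,255]';python3 b.py .4485 -.1374 .20 -20.5 0
```

```text
time: 6.13
position: [0.517, -0.1255, 0.1765]
tool_rot: [0.716, 0.656, 0.182, 0.156]
ft_force: [-0.0, 1.3, -1.1]
grip_width: 0.0177
grip_force: 35.0
time: 6.55
position: [0.518, -0.1256, 0.1754]
tool_rot: [0.715, 0.656, 0.183, 0.157]
ft_force: [0.5, 0.1, -0.9]
grip_width: 0.0177
grip_force: 35.0
shift [-15.4 -48.8 -54.4] turn [27.09 -7.07 15.24] dist 74.7 31.9 | at [ 0.518  -0.1256  0.1754] F [ 0.5  0.1 -0.9] w 0.0177 gf 35.0 t 6.55
```

```bash
python3 -m crank '[-4,-12,-14,6,-1.6,3.4,255,-8,-24,-28,12,-3.2,6.8,255,-12,-37,-42,18,-5,10.2,255,-15.4,-49,-54,25,-6.5,14,255,-15.4,-49,-54.4,27.1,-7.1,15.2,255]'; python3 -m crank '[0,0,0,0,0,0,255,0,0,0,0,0,0,255,0,0,0,0,0,0,255,0,0,0,0,0,0,255,0,0,0,0,0,0,255]';python3 b.py .4485 -.1374 .17 -20.5 0
```

```text
time: 6.97
position: [0.4451, -0.1361, 0.1999]
tool_rot: [0.797, 0.6, 0.055, 0.041]
ft_force: [0.2, 1.7, -1.8]
grip_width: 0.0175
grip_force: 35.0
time: 7.38
position: [0.4485, -0.1362, 0.1991]
tool_rot: [0.795, 0.602, 0.058, 0.043]
ft_force: [-0.1, -0.2, -1.0]
grip_width: 0.018
grip_force: 35.0
shift [-2.3 -3.7 28.8] turn [ 7.87 -2.69  4.73] dist 29.2 9.6 | at [ 0.4485 -0.1362  0.1991] F [-0.1 -0.2 -1. ] w 0.018 gf 35.0 t 7.38
```

```bash
python3 -m crank '[0,0,5,3,-1,2,255,-1,-1,12,5,-2,3.5,255,-2,-3,20,7,-2.5,4.5,255,-2.3,-3.7,28,7.9,-2.7,4.7,255,-2.3,-3.7,29,7.9,-2.7,4.7,255]'; python3 -m crank '[0,0,0,0,0,0,255,0,0,0,0,0,0,255,0,0,0,0,0,0,255,0,0,0,0,0,0,255,0,0,0,0,0,0,255]' >/dev/null;python3 b.py .4485 -.1374 .17 -20.5 0;  python3 - <<'E'
from h import *
a=snap('top','t3')['pixels'][215:315,140:290];b=snap('side','s3')['pixels'][140:260,180:320]
o=np.zeros((345,800,3),np.uint8);o[:267,:400]=cv2.resize(a,(400,267),interpolation=cv2.INTER_CUBIC);o[:343,400:]=cv2.resize(b,(400,343),interpolation=cv2.INTER_CUBIC)
cv2.imwrite('pics/c5.png',o[:,:,::-1])
E
```

```text
time: 7.8
position: [0.4491, -0.1377, 0.1691]
tool_rot: [0.821, 0.57, -0.001, -0.0]
ft_force: [-0.2, -0.7, -1.7]
grip_width: 0.0181
grip_force: 35.0
shift [ 0.4 -0.8  0.9] turn [ 0.08  0.08 -0.01] dist 1.3 0.1 | at [ 0.4491 -0.1381  0.1709] F [-0.4  0.  -0.9] w 0.0176 gf 35.0 t 8.22
```

View pics/c5.png

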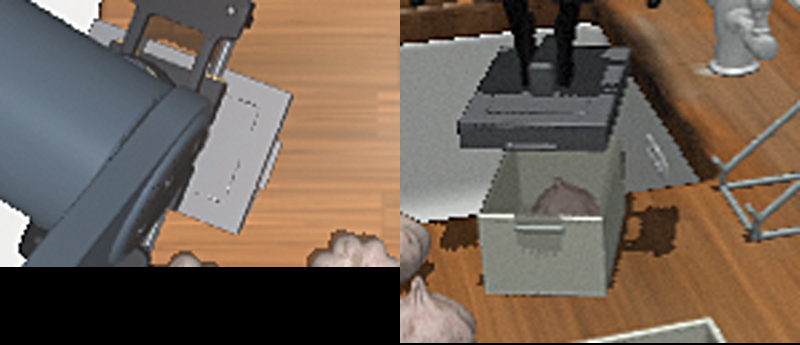

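The lid is level over the dish. In the crop its near-end corners are at (292,95) and (238,234) in the top view, and (458,125) and (610,127) in the side view. Next I'll measure the offset of the lid's end from the dish's end.

Run:
```python
from plan import *
t=load('t3');s=load('s3')
T=lambda x,y:((x+.5)*150/400-.5+140,(y+.5)*100/267-.5+215)
S=lambda x,y:((x-400+.5)*140/400-.5+180,(y+.5)*120/343-.5+140)
o=robot.get_obs();p=o['position'];L,_=lidR(-20.5,0)
zp=p[2]-.028
a,b=onz(t,*T(292,95),zp),onz(t,*T(238,234),zp)
c,d=onz(s,*S(458,125),zp),onz(s,*S(610,127),zp)
print('top',a,b,np.linalg.norm(a-b),np.degrees(np.arctan2(*(a-b)[[1,0]])))
print('side',d,c,np.linalg.norm(c-d),np.degrees(np.arctan2(*(d-c)[[1,0]])))
for m in((a+b)/2,(c+d)/2): print('lid end mid in lid frame rel TCP (expect 0,-75)',(L.inv().apply(m-p)*1000).round(1))
print(tri(t,T(292,95),s,S(610,127)),tri(t,T(238,234),s,S(458,125)))
# expected projections of lid if TCP exactly centred
for x in(-.052,.052):
  P=p+L.apply([x,-.075,-.028]);print('exp',proj(t,P),proj(s,P))
print('obs',T(238,234),S(458,125),T(292,95),S(610,127))
# dish: end corners obs same cameras
D=np.array([.4485,-.1374,.068])
t0=load('t0');s0=load('s0')
from m import T as T0,S as S0
for x,pt,ps in((-.046,(247,578),(359,182)),(.046,(305,435),(488,184))):
  P=D+L.apply([x,-.069,0]);print('dish exp',proj(t0,P),proj(s0,P),'obs',T0(*pt),S0(*ps))
for x,pt,ps in((-.046,(32,496),(392,99)),(.046,(90,354),(510,99))):
  P=D+L.apply([x,.069,0]);print('dish exp',proj(t0,P),proj(s0,P),'obs',T0(*pt),S0(*ps))
```

```text
top [ 0.47152577 -0.22358502  0.1428628 ] [ 0.37596411 -0.18790801  0.1428628 ] 0.10200431319828976 -20.47262613759149
side [ 0.47470039 -0.22997975  0.1428628 ] [ 0.37528324 -0.19462292  0.1428628 ] 0.1055171776575745 -19.57748254001709
lid end mid in lid frame rel TCP (expect 0,-75) [ -0.1 -72.3 -28. ]
lid end mid in lid frame rel TCP (expect 0,-75) [  3.3 -78.  -28. ]
(array([ 0.47378369, -0.22386867,  0.14009941]), [np.float64(0.002185518228083785), np.float64(0.0021855182280836986)]) (array([ 0.37579011, -0.18760891,  0.13968893]), [np.float64(8.664303886647268e-05), np.float64(8.66430388664517e-05)])
exp (np.float64(230.1142157118774), np.float64(303.30136478881946)) (np.float64(199.15072565789325), np.float64(182.5590717057124))
exp (np.float64(250.76251268869203), np.float64(250.22036844408603)) (np.float64(251.2436131378469), np.float64(183.59544276786448))
obs (228.9375, 302.32771535580525) (199.975, 183.4067055393586) (249.1875, 250.2677902621723) (253.175, 184.1064139941691)
[[ 0.5136 -0.0881  0.068 ]
 [ 0.4671 -0.2149  0.068 ]
 [ 0.3848 -0.1828  0.068 ]
 [ 0.4309 -0.0576
[... 1124 characters left out ...]
4.7857142857143) (207.66666666666666, 215.33333333333334)
dish exp (np.float64(248.37345283981767), np.float64(253.78078912274697)) (np.float64(249.81845635194838), np.float64(215.4348604558185)) obs (246.78571428571428, 253.92857142857144) (250.66666666666666, 216.0)
dish exp (np.float64(168.2783126826488), np.float64(272.0321355927391)) (np.float64(218.65648994193026), np.float64(185.7749564362503)) obs (168.78571428571428, 271.3571428571429) (218.66666666666666, 187.66666666666666)
dish exp (np.float64(185.7647926137028), np.float64(229.76919251425764)) (np.float64(257.77486098735255), np.float64(186.59376076640007)) obs (185.35714285714286, 230.78571428571428) (258.0, 187.66666666666666)
```

The dish and the lid show the same residual in each camera, so relatively the lid needs only about 1 to 1.5 mm in -y. I'll lower it to just above the rim.

```bash
python3 b.py .4482 -.139 .124 -20.3 0
```

```text
shift [-1.2 -0.7 46.9] turn [ 0.08  0.08 -0.2 ] dist 46.9 0.2 | at [ 0.4492 -0.1381  0.1709] F [ 0.1 -0.3 -1.5] w 0.018 gf 35.0 t 8.32
```

```bash
python3 -m crank '[-0.5,-0.3,10,0.1,0.1,-0.1,255,-1.2,-0.7,20,0.1,0.1,-0.2,255,-1.2,-0.7,30,0.1,0.1,-0.2,255,-1.2,-0.7,40,0.1,0.1,-0.2,255,-1.2,-0.7,47,0.1,0.1,-0.2,255]'; python3 -m crank '[0,0,0,0,0,0,255,0,0,0,0,0,0,255,0,0,0,0,0,0,255,0,0,0,0,0,0,255,0,0,0,0,0,0,255]';python3 b.py .4482 -.139 .124 -20.3 0;  python3 - <<'E'
from h import *
a=snap('top','t4')['pixels'][215:315,140:290];b=snap('side','s4')['pixels'][160:250,190:280]
o=np.zeros((500,800,3),np.uint8);o[:200,:300]=cv2.resize(a,(300,200),interpolation=cv2.INTER_CUBIC);o[:500,300:]=cv2.resize(b,(500,500),interpolation=cv2.INTER_CUBIC)
cv2.imwrite('pics/c6.png',o[:,:,::-1])
E
```

```text
time: 8.73
position: [0.4477, -0.1388, 0.1223]
tool_rot: [0.821, 0.571, -0.0, -0.001]
ft_force: [0.3, 0.6, -1.2]
grip_width: 0.0178
grip_force: 35.0
time: 9.15
position: [0.4484, -0.1391, 0.124]
tool_rot: [0.821, 0.571, 0.0, 0.0]
ft_force: [0.0, 0.0, -1.4]
grip_width: 0.0179
grip_force: 35.0
shift [ 0.  -0.3  0. ] turn [ 0.01 -0.01  0.  ] dist 0.3 0.0 | at [ 0.4484 -0.1391  0.124 ] F [ 0.   0.  -1.4] w 0.0179 gf 35.0 t 9.15
```

View pics/c6.png

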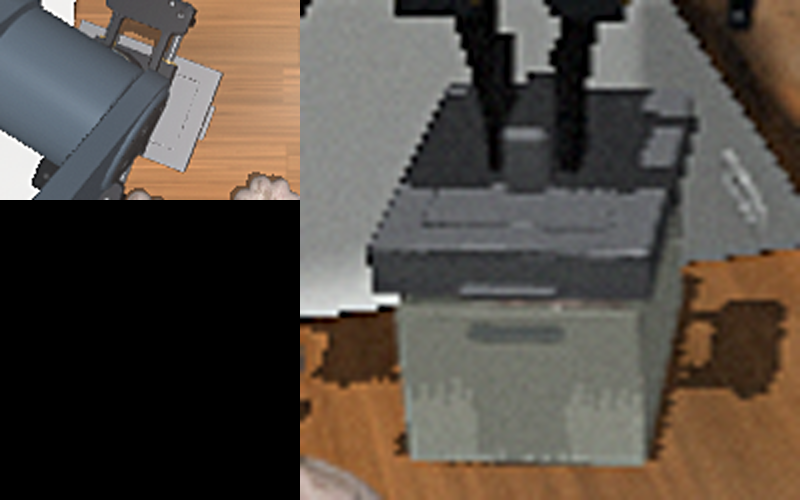

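The side crop shows the lid tab spanning 460–555 against the catch at 470–565, so I'll compare these two centres with their projections.

```bash
cat > e.py <<'E'
from plan import *
s=load('s4');L,_=lidR(-20.3,0);p=robot.get_obs()['position']
S=lambda x,y:np.array(((x-300+.5)*90/500-.5+190,(y+.5)*90/500-.5+160))
pr=lambda b,v:np.array(proj(s,b+L.apply(v)))
D=np.array([p[0],p[1],.068]);lb=np.array([p[0],p[1],p[2]-.049])  # lid underside
def show(n,obs,exp): print(n,'obs',obs.round(2),'exp',exp.round(2),'diff',(obs-exp).round(2))
show('catch',S(517,334),pr(D,[0,-.0725,-.0094]))
show('tab',S(507,291),pr(lb,[0,-.080,0]))
show('lidBL',S(376,292),pr(lb,[-.052,-.075,0]))
show('lidBR',S(645,298),pr(lb,[.052,-.075,0]))
show('plateL',S(371,249),pr(lb,[-.052,-.075,.021]))
show('plateR',S(655,258),pr(lb,[.052,-.075,.021]))
show('dishBL',S(410,458),pr(D,[-.046,-.069,-.068]))
show('dishBR',S(648,462),pr(D,[.046,-.069,-.068]))
show('rimL',S(397,305),pr(D,[-.046,-.069,-.001]))
show('rimR',S(640,305),pr(D,[.046,-.069,-.001]))
print('px per +1mm lid x',pr(D,[.001,-.07,0])-pr(D,[0,-.07,0]),'y',pr(D,[0,-.069,0])-pr(D,[0,-.07,0]),'z',pr(D,[0,-.07,.001])-pr(D,[0,-.07,0]))
E
python3 e.py
```

```text
catch obs [228.65 219.71] exp [227.83 220.04] diff [ 0.82 -0.33]
tab obs [226.85 211.97] exp [226.66 214.84] diff [ 0.19 -2.87]
lidBL obs [203.27 212.15] exp [202.04 213.03] diff [ 1.23 -0.88]
lidBR obs [251.69 213.23] exp [252.44 214.3 ] diff [-0.75 -1.07]
plateL obs [202.37 204.41] exp [201.08 203.92] diff [1.29 0.49]
plateR obs [253.49 206.03] exp [252.02 205.1 ] diff [1.47 0.93]
dishBL obs [209.39 242.03] exp [208.73 242.53] diff [ 0.66 -0.5 ]
dishBR obs [252.23 242.75] exp [251.42 243.88] diff [ 0.81 -1.13]
rimL obs [207.05 214.49] exp [205.89 215.08] diff [ 1.16 -0.59]
rimR obs [250.79 214.49] exp [250.05 216.21] diff [ 0.74 -1.72]
px per +1mm lid x [0.4809017  0.01230923] y [ 0.08393767 -0.23569192] z [-0.03237688 -0.42674614]
```

Both views agree to within about 1 mm. I'll trim by +0.7 mm in lid y and -0.7 mm in lid x, then lower slowly while watching the force.

```bash
python3 -m crank '[0.7,-0.7,0,0,0,0,255,0.7,-0.7,1.5,0,0,0,255,0.7,-0.7,3,0,0,0,255,0.7,-0.7,4.5,0,0,0,255,0.7,-0.7,6,0,0,0,255]'; python3 -m crank '[0,0,1,0,0,0,255,0,0,2,0,0,0,255,0,0,3,0,0,0,255,0,0,4,0,0,0,255,0,0,4,0,0,0,255]'
```

```text
time: 9.67
position: [0.4477, -0.138, 0.1174]
tool_rot: [0.821, 0.571, -0.0, -0.001]
ft_force: [-0.6, -0.1, -1.0]
grip_width: 0.0179
grip_force: 35.0
time: 10.08
position: [0.4476, -0.138, 0.1134]
tool_rot: [0.821, 0.571, -0.0, -0.001]
ft_force: [0.2, 0.1, -0.9]
grip_width: 0.0177
grip_force: 35.0
```

```bash
python3 -m crank '[0,0,0.7,0,0,0,255,0,0,1.4,0,0,0,255,0,0,2.1,0,0,0,255,0,0,2.8,0,0,0,255,0,0,3,0,0,0,255]'; python3 -m crank '[0,0,0.4,0,0,0,255,0,0,0.8,0,0,0,255,0,0,1.2,0,0,0,255,0,0,1.6,0,0,0,255,0,0,2,0,0,0,255]'
```

```text
time: 10.5
position: [0.4477, -0.138, 0.1105]
tool_rot: [0.821, 0.571, -0.0, -0.001]
ft_force: [-0.4, 0.2, -0.9]
grip_width: 0.0173
grip_force: 35.0
time: 10.92
position: [0.4478, -0.1379, 0.1088]
tool_rot: [0.821, 0.571, 0.0, -0.001]
ft_force: [0.8, 1.5, 4.1]
grip_width: 0.0182
grip_force: 35.0
```

Contact came at the expected height for resting on the catches. Now I'll press.

```bash
python3 -m crank '[0,0,0.3,0,0,0,255,0,0,0.6,0,0,0,255,0,0,0.9,0,0,0,255,0,0,1.2,0,0,0,255,0,0,1.5,0,0,0,255]' 60; python3 -m crank '[0,0,0.3,0,0,0,255,0,0,0.6,0,0,0,255,0,0,0.9,0,0,0,255,0,0,1.2,0,0,0,255,0,0,1.5,0,0,0,255]' 60
```

```text
time: 11.33
position: [0.4479, -0.1379, 0.1078]
tool_rot: [0.821, 0.571, 0.0, -0.0]
ft_force: [0.1, 2.1, 6.0]
grip_width: 0.0176
grip_force: 60.0
time: 11.75
position: [0.448, -0.1382, 0.1058]
tool_rot: [0.821, 0.572, -0.0, -0.0]
ft_force: [1.4, 0.7, 3.2]
grip_width: 0.0176
grip_force: 60.0
```

```bash
python3 -m crank '[0,0,0.4,0,0,0,255,0,0,0.8,0,0,0,255,0,0,1.2,0,0,0,255,0,0,1.6,0,0,0,255,0,0,2,0,0,0,255]'; python3 -m crank '[0,0,0.4,0,0,0,255,0,0,0.8,0,0,0,255,0,0,1.2,0,0,0,255,0,0,1.6,0,0,0,255,0,0,2,0,0,0,255]'
```

```text
time: 12.17
position: [0.4478, -0.1381, 0.1033]
tool_rot: [0.821, 0.571, -0.0, -0.001]
ft_force: [0.6, 1.1, -0.6]
grip_width: 0.0177
grip_force: 60.0
time: 12.58
position: [0.4474, -0.138, 0.1013]
tool_rot: [0.821, 0.571, -0.0, -0.001]
ft_force: [0.8, 0.4, -3.9]
grip_width: 0.0176
grip_force: 60.0
```

```bash
python3 -m crank '[0,0,0.4,0,0,0,255,0,0,0.8,0,0,0,255,0,0,1.2,0,0,0,255,0,0,1.6,0,0,0,255,0,0,2,0,0,0,255]'; python3 -m crank '[0,0,0.3,0,0,0,255,0,0,0.6,0,0,0,255,0,0,0.9,0,0,0,255,0,0,1.2,0,0,0,255,0,0,1.2,0,0,0,255]'
```

```text
time: 13.0
position: [0.4473, -0.1378, 0.0995]
tool_rot: [0.821, 0.571, -0.0, -0.001]
ft_force: [0.7, 1.4, -1.2]
grip_width: 0.0174
grip_force: 60.0
time: 13.42
position: [0.4474, -0.1378, 0.0989]
tool_rot: [0.821, 0.571, -0.0, -0.001]
ft_force: [-1.9, 1.3, 5.5]
grip_width: 0.0176
grip_force: 60.0
```

```bash
python3 -m crank '[0,0,0.5,0,0,0,255,0,0,1,0,0,0,255,0,0,1.5,0,0,0,255,0,0,1.5,0,0,0,255,0,0,1.5,0,0,0,255]'; python3 -m crank '[0,0,0.5,0,0,0,255,0,0,1,0,0,0,255,0,0,1.5,0,0,0,255,0,0,1.5,0,0,0,255,0,0,1.5,0,0,0,255]'
```

```text
time: 13.83
position: [0.4474, -0.1378, 0.0988]
tool_rot: [0.821, 0.571, -0.0, -0.0]
ft_force: [-3.8, 2.3, 19.6]
grip_width: 0.0174
grip_force: 60.0
time: 14.25
position: [0.4474, -0.1379, 0.0988]
tool_rot: [0.821, 0.571, 0.0, 0.0]
ft_force: [-6.2, 3.1, 34.1]
grip_width: 0.0174
grip_force: 60.0
```

It hits a hard stop at 34 N, 10 mm below the resting height, so it is home. I'll unload, open and retreat.

```bash
python3 -m crank '[0,0,-1,0,0,0,255,0,0,-2,0,0,0,255,0,0,-3,0,0,0,255,0,0,-3.5,0,0,0,255,0,0,-3.5,0,0,0,255]'; python3 -m crank '[0,0,0,0,0,0,200,0,0,0,0,0,0,150,0,0,0,0,0,0,100,0,0,0,0,0,0,100,0,0,0,0,0,0,100]' 10; python3 -m crank '[0,0,0,0,0,0,100,0,0,-10,0,0,0,100,0,0,-30,0,0,0,100,0,0,-50,0,0,0,100,0,0,-75,0,0,0,100]'; python3 -m crank '[0,0,-30,0,0,0,0,0,0,-60,0,0,0,0,0,0,-90,0,0,0,0,30,0,-110,0,0,0,0,30,0,-110,0,0,0,0]'; python3 b.py .254 -.57 .25 24 0
```

```text
time: 14.67
position: [0.4474, -0.1378, 0.099]
tool_rot: [0.821, 0.571, -0.0, -0.001]
ft_force: [-1.2, 1.5, 4.6]
grip_width: 0.0177
grip_force: 60.0
time: 15.08
position: [0.4479, -0.1383, 0.0987]
tool_rot: [0.821, 0.571, -0.0, -0.0]
ft_force: [-0.6, 0.3, -0.7]
grip_width: 0.0377
grip_force: 0.0
time: 15.5
position: [0.447, -0.1377, 0.1738]
tool_rot: [0.821, 0.571, -0.001, -0.002]
ft_force: [-0.1, 0.6, 0.1]
grip_width: 0.0525
grip_force: 0.0
time: 15.92
position: [0.4612, -0.1086, 0.2883]
tool_rot: [0.82, 0.572, 0.003, 0.003]
ft_force: [0.6, 1.2, -0.6]
grip_width: 0.0783
grip_force: 0.0
shift [-504.6  -35.1   37.1] turn [  0.5    0.1  -44.24] dist 507.2 44.2 | at [ 0.4612 -0.1086  0.2883] F [ 0.6  1.2 -0.6] w 0.0783 gf 0.0 t 15.92
```

```bash
python3 -m crank '[-30,0,0,0,0,0,0,-65,0,0,0,0,0,0,-100,0,0,0,0,0,0,-135,0,0,0,0,0,0,-170,0,0,0,0,0,0]'; python3 -m crank '[-35,0,0,0,0,0,0,-70,0,0,0,0,0,0,-105,0,0,0,0,0,0,-130,0,0,0,0,0,0,-130,0,0,0,0,0,0]';python3 -m crank '[0,0,0,0,0,0,0,0,0,0,0,0,0,0,0,0,0,0,0,0,0,0,0,0,0,0,0,0,0,0,0,0,0,0,0]'
python3 - <<'E'
from h import *
a=snap('top','t5')['pixels'][200:310,150:300];b=snap('side','s5')['pixels'][160:260,180:330]
o=np.zeros((293,800,3),np.uint8);o[:293,:400]=cv2.resize(a,(400,293),interpolation=cv2.INTER_CUBIC);o[:267,400:]=cv2.resize(b,(400,267),interpolation=cv2.INTER_CUBIC)
cv2.imwrite('pics/c7.png',cv2.resize(o[:,:,::-1],(800,293)))
E
```

```text
time: 16.33
position: [0.3981, -0.2705, 0.2831]
tool_rot: [0.82, 0.572, -0.0, -0.001]
ft_force: [1.7, 0.4, 0.2]
grip_width: 0.087
grip_force: 0.0
time: 16.75
position: [0.3523, -0.3965, 0.2829]
tool_rot: [0.822, 0.57, -0.001, 0.001]
ft_force: [-1.3, -0.5, -0.3]
grip_width: 0.0869
grip_force: 0.0
time: 17.17
position: [0.3546, -0.3902, 0.2838]
tool_rot: [0.82, 0.572, -0.0, -0.001]
ft_force: [-0.2, 0.1, 0.5]
grip_width: 0.0871
grip_force: 0.0
```

View pics/c7.png

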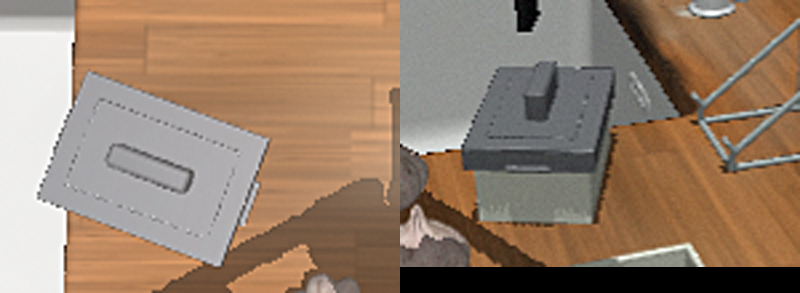

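The crop shows the lid square on the dish, covering the catches, with the near skirt down to (540,172). Finally, a numeric check that both ends are home.

Run:
```python
from plan import *
t=load('t5');s=load('s5');L,_=lidR(-20.3,0)
T=lambda x,y:((x+.5)*150/400-.5+150,(y+.5)*110/293-.5+200)
S=lambda x,y:np.array([(x-400+.5)*150/400-.5+180,(y+.5)*100/267-.5+160])
P=np.array([onz(t,*T(*q),.072) for q in((88,71),(270,140),(220,266),(38,198))]);c=P.mean(0);print(c,[np.linalg.norm(P[i]-P[i-1]).round(4) for i in range(4)])
for n,v,q in(('far+',[.052,.075,0],(614,68)),('near+',[.052,-.075,0],(596,153)),('near-',[-.052,-.075,0],(464,150)),('far-',[-.052,.075,0],(497,67))):
  e=np.array(proj(s,c*[1,1,0]+[0,0,.072]+L.apply(v)));print(n,(S(*q)-e).round(2))
```

```text
[ 0.44851891 -0.13579475  0.072     ] [np.float64(0.1026), np.float64(0.1496), np.float64(0.1015), np.float64(0.147)]
far+ [-0.39  1.49]
near+ [0.95 2.18]
near- [1.62 2.32]
far- [-0.22  1.94]
```

```bash
python3 -c "
from rig import robot
print(robot.hand_in())"
```

```text
the job is handed in; nothing more can be done
None
```

The job is handed in: the lid is on the oblong garlic dish, pressed to a hard stop at 34 N and level at both ends in the final pictures. The dish has not moved measurably, and the arm never went near the small dish or the beaker.

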